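# Seat the retaining clip on the probe holder's spindle

### The job

Lift the acrylic flap wide open, take the retaining clip out of the parts well and fit it on the probe holder: press the sprung hub down lightly with the clip and push the clip sideways into the spindle's groove, under the head, until both prongs have snapped round the neck and it sits fully home and level; then let go. Feel your way and press gently so as not to strain the spindle, leave the washer in the well, and do not disturb the pulse generator, the rubber block or the beaker.

Things in the scene. Friction and masses are not known exactly. Their poses are not given: they have to be found in the camera images.
- flap (a joint): Hinge of the clear acrylic flap over the parts well, rad: 0 = shut, 1.57 = upright, 1.9 = its stop, leaning back beyond upright. A friction hinge: the flap stays wherever it is let go; moving it takes about 2 N at its pull.
- flap_pull (a point): Centre of the flap's pull: a steel cylinder, 14 mm in diameter and 14 mm long, lying along the hinge line (y of flap_hinge) on a thin post, 18.5 mm above the flap's top face. Mid-way along the flap's front edge, on the robot's side; moves with the flap. Pinched on its two flat ends it swivels between the fingers.
- flap_hinge (a point): Middle of the hinge line, 48 mm above the table, on the well's side away from the robot; stays still. y along the hinge, x away from the robot, z up. At flap angle q the pull is at x = -122 cos q + 20.5 sin q, z = 122 sin q + 20.5 cos q (mm) from here. Flap 134 x 186 x 5 mm, shut: top face 50 mm above the table.
- well_floor (a point): Centre of the floor of the parts well, 10 mm above the table; axes as flap_hinge. The well is 120 mm (x) by 170 mm (y), 35 mm deep, set in a low green shelf 200 (x) by 340 (y) mm, top 45 mm above the table. In it lie the clip and a plain closed washer, either one left or right.
- clip_grip (a point): Centre of the clip's thumb grip: a ribbed grey block 26 mm long (x), 12 mm wide (y), 14 mm high; its underside is level with the clip's, 7 mm below this point. x points from the grip towards the clip's open mouth, z up. The clip lies flat in the well, mouth roughly away from the robot; 30 to 50 g.
- clip_bore (a point): Centre of the clip's bore, 33 mm along x from clip_grip, half-way up its 5 mm steel plate: a horseshoe 27 mm wide, prongs ending 9 mm beyond this point. Springy prongs with rounded lips leave an 11 mm mouth. They touch the neck 11 mm short of home, resist with 5 to 10 N, snap round about 5 mm short, when the push drops by 3 N or more; then it meets a hard seat.
- generator_top (a point): Top of the pulse generator's flat titanium case (46 mm wide, 8 mm thick, clear header), lying on the green shelf beside the well; to be left alone.
- rubber_block: Grey rubber block, 60 x 40 x 25 mm, on the green shelf at the other side of the well; origin under its centre; to be left alone.
- beaker: Clear glass beaker, 60 mm wide, 80 mm tall, on the table behind; origin under its centre; to be left alone.
- washer: Plain closed steel washer, 40 mm wide, 6 mm thick, in the well beside the clip; origin under its centre; it stays there.
- column_top (a point): Centre of the top of the probe holder's column, 50 mm above the table, on the axis of its upright spindle; x along the probe arm, z up. The spindle is clamped at the height the last job needed: its round head (20 mm wide, 10 mm tall, nothing above) has its underside 36 to 54 mm above this point. Below the head a 14 mm neck, the groove. Home: clip_bore on the axis, 2.5 mm below that underside.
- holder: The bolted-down probe holder; origin under its 95 mm square base. Sprung hub around the neck, its flat top 48 mm wide, 4 mm below the head's underside: the 5 mm clip goes under the head only while it presses the hub down 1 mm or more. It yields at 2 N, 1 N more per mm, and stops hard at 4 mm (6 N). The probe arm's clamp, 106 mm out along x, stands 8 mm above the hub: do not come from that side.
Not all that is in view belongs to the job. Of the things like the holder, leave any that is purple; of the rest the smaller one is meant.

How it is judged:
By the outcome, as a careful person would: the job done as asked, in the order asked, and still so for the second after the job is handed in, with the robot touching nothing.
It also fails if it takes over 72 s, if anything falls off the work surface, if the arm or the gripper's body presses on something with over 40 N, if the wrist force passes 120 N, or if a joint passes its speed limit or range.

### The arm

A 6-joint arm with a two-finger parallel gripper is mounted at the origin on the work surface. World frame = base frame: x ahead of the robot, y to its left, z up, the work surface at z = 0. Lengths are in m, angles in rad, forces in N, time in s.
With the tool pointing down it reaches from about 0.225 to 0.875 m from the base axis. Payload 3.4 kg.
Tool frame: the origin (TCP) lies between the finger pads; the fingertips stand 25 mm ahead of it and the grasp point (between the pads) lies 6 mm ahead of it (manip.tips_ahead is the distance from the TCP to the fingertips, in m); z points along the fingers, x is the direction in which the jaws open and shut, and the axes are right-handed (so a half turn about z gives the same grasp; the last joint's range is limited). The gripper opens to 85 mm and grips with 20 to 120 N. Pads are 22 mm wide; open, the fingers measure 114 mm over their backs; the gripper's body (76 mm by 85 mm) begins 54 mm behind the grasp point. The pads swing forward as they close: fully open they stand 13 mm farther back than shut.
Start: joints at [1.185, 0.276, 1.505, -0, 1.361, -0.121], TCP at [0.151, 0.555, 0.256] pointing down, gripper open.
Joint ranges: [-2.89, 2.89], [-0.75, 2.08], [0.22, 2.7], [-1.18, 4.32], [0.11, 2.71], [-2.7, 2.7]. Speed limits (rad/s): [2.57, 2.57, 3.14, 3.14, 3.14, 3.14].

### API

Orientations are given as a unit quaternion [w, x, y, z].
In Python, from rig import manip gives the robot as it stands. The module is installed in compiled form; this text tells all that it offers.
- The arm moves only by the tool send_rows, never from a script. Its argument "plan" is a list of rows, each an object with "linear": the shift along the tool's x, y, z in m, a list of three; "delta_rot": the turn, a rotation vector about the tool's x, y, z in degrees, a list of three; "fingers": the finger opening in m, from 0 to 0.0854. A call has 1 to 12 rows; each row shifts and turns the pose as measured when the row begins, along the tool's axes as they then stand; what a row does not reach is not made up. A row lasts 1/12 s, in which the tool goes at most 41.7 mm and 7.16 degrees, less where a joint would pass 70% of its speed; a pose out of reach is approached as far as the arm can. A call with a gripper value outside its range is refused whole. The fingers move at their own pace and stop on an object; "force" is the grip in N (left out, the last holds). Time passes only in rows, so rows that do not move let the fingers close. It gives the time, the measured TCP pose, the force and the opening at its end, in the units of the state.
- manip.get_state(): the state, without advancing time (a new reading comes with each control period).
- manip.get_image(name): name is "side" or "top"; returns the picture (384x512x3 uint8, red, green, blue); there is no depth.
- manip.camera_info(name): a dict with "K" (3x3 intrinsics, pixels), "rvec" (rotation vector, rad) and "tvec" (3), from world to camera coordinates, as OpenCV has them. Camera axes: x right, y down, z forward; pixel columns grow to the right and rows downward; lengths in m; the calibration is good to about 2 mm. A picture is of the moment at which its call begins. camera_info takes no time and is no camera call.
- manip.sign_off(): hands the job in, once; it reports no verdict.
Trained networks look in the newest picture that a camera, given by its name, has taken for a name from the list of things; names that differ only in an ending like _2 or _b are one class to them, and where a whole thing is asked for, a point or a joint stands for the part that bears it (a point fixed in the world has none). Each returns a list of dicts, best first, with "p" (0 to 1); they miss things now and then, are a little off and sometimes report something else, mostly with a low value. They report only what shows in the picture. A call takes as long as a camera call. They do not tell look-alikes from the thing itself.
- manip.find_in(thing, camera): "extent" ([left, top, right, bottom] in pixels, round what is visible of it).
- manip.masks_of(thing, camera): "pixels" (384x512 bool, what is visible of it) and "extent" ([left, top, right, bottom] in pixels, round what is visible of it).
The state is a dict: "clock": time; "qpos": joint angles; "qd": joint speeds; "effort": joint torques, N m; "position": TCP position; "ee_rot": TCP orientation; "contact_force": force on the tool from outside, world axes, zero at the start; "moment": the same for the moment, N m; "width": finger opening in m.
Only numpy, scipy, OpenCV 4.12 (cv2) and the standard library are available. Lean on these libraries where they do the work, as an engineer would, in place of code of your own. Each camera call takes 0.05 s, during which the arm holds its last target. There are 200 camera calls.

## Working session

There is one attempt and no reset: what is moved stays moved. The work goes in short steps, Python scripts to look and compute and a tool call to move; the robot and the scene stay as the last step left them, time stands still between calls to the robot, and variables do not carry over. Pictures are saved under pics/ and viewed, about 8 in all and at most 12, crops included, and the job is handed in when it is done.

Besides the shell and the picture viewer there is one more tool, called by a JSON object that holds its "api" and its "payload", one argument or row to a line. send_rows: Moves the arm, as the interface text tells. Its arguments: {"type":"object","properties":{"plan":{"type":"array","items":{"type":"object","properties":{"linear":{"type":"array","items":{"type":"number"}},"delta_rot":{"type":"array","items":{"type":"number"}},"fingers":{"type":"number"}}}},"force":{"type":"number"}},"required":["plan"]}

```bash
mkdir -p pics
cat > h.py <<'E'
import numpy as np, cv2
from rig import manip
from scipy.spatial.transform import Rotation as R
def cam(n):
    c=manip.camera_info(n); return np.array(c["K"],float),np.array(c["rvec"],float).ravel(),np.array(c["tvec"],float).ravel()
def proj(n,P):
    K,r,t=cam(n); return cv2.projectPoints(np.atleast_2d(np.array(P,float)),r,t,K,None)[0].reshape(-1,2)
def ray(n,uv):
    K,r,t=cam(n); M=cv2.Rodrigues(r)[0]; d=M.T@np.linalg.solve(K,[uv[0],uv[1],1.]); return -M.T@t,d/np.linalg.norm(d)
def at_z(n,uv,z):
    o,d=ray(n,uv); return o+d*(z-o[2])/d[2]
def tri(uvs,uvt):
    o1,d1=ray("side",uvs);o2,d2=ray("top",uvt)
    s=np.linalg.lstsq(np.c_[d1,-d2],o2-o1,rcond=None)[0]
    a,b=o1+s[0]*d1,o2+s[1]*d2; return (a+b)/2,np.linalg.norm(a-b)
def shot(n,f,crop=None,scale=1):
    im=manip.get_image(n)[:,:,::-1].copy()
    if crop: im=im[crop[1]:crop[3],crop[0]:crop[2]]
    if scale!=1: im=cv2.resize(im,None,fx=scale,fy=scale,interpolation=cv2.INTER_CUBIC)
    cv2.imwrite("pics/"+f,im); return im
def st():
    s=manip.get_state(); Rm=R.from_quat(np.roll(s["ee_rot"],-1)).as_matrix()
    print("t",round(s["clock"],2),"p",np.round(s["position"],4),"F",np.round(s["contact_force"],1),"w",round(s["width"],4)); return s,Rm
E
python3 - <<'E'
from h import *
s,Rm=st(); print(np.round(Rm,3)); print(manip.tips_ahead, s["moment"])
a=shot("side","s0.png",scale=1.5);b=shot("top","t0.png",scale=1.5)
for n in("side","top"):
    K,r,t=cam(n);M=cv2.Rodrigues(r)[0];print(n,K[0,0],"pos",np.round(-M.T@t,3),"dir",np.round(M[2],2))
    for th in["flap_pull","clip_grip","washer","holder","generator_top","rubber_block","beaker","flap","column_top"]:
        print(th,[(round(d["p"],2),np.round(d["extent"]).astype(int).tolist()) for d in manip.find_in(th,n)[:4]])
E
```

```text
t 0.0 p [0.1503 0.5545 0.2555] F [-0.1 -0.   0.8] w 0.0856
[[ 0.262  0.965 -0.001]
 [ 0.965 -0.262 -0.002]
 [-0.002 -0.    -1.   ]]
0.025 [ 0.03238042  0.04230853 -0.05052463]
side 453.75715627850565 pos [ 0.237 -0.994  0.948] dir [ 0.23  0.72 -0.65]
flap_pull [(0.61, [209, 134, 263, 169])]
clip_grip [(0.66, [210, 131, 264, 165])]
washer []
holder [(0.8, [155, 218, 232, 309]), (0.68, [264, 210, 321, 266]), (0.66, [319, 259, 392, 320])]
generator_top [(0.61, [221, 125, 235, 138])]
rubber_block [(0.8, [225, 166, 248, 181])]
beaker [(0.81, [314, 171, 332, 201]), (0.54, [209, 134, 261, 164])]
flap [(0.67, [212, 133, 261, 167])]
column_top [(0.94, [264, 208, 320, 266]), (0.83, [318, 257, 384, 321]), (0.74, [156, 219, 237, 313])]
top 450.300838834898 pos [ 0.471 -0.022  1.28 ] dir [ 0.07 -0.01 -1.  ]
flap_pull [(0.58, [124, 168, 195, 221]), (0.22, [243, 108, 265, 132])]
clip_grip []
washer []
holder [(0.92, [301, 233, 359, 313]), (0.75, [364, 107, 403, 173]), (0.69, [293, 140, 333, 210])]
generator_top []
rubber_block [(0.63, [197, 196, 220, 218])]
beaker [(0.9, [242, 108, 265, 132])]
flap [(0.65, [125, 170, 198, 222])]
column_top [(0.84, [362, 108, 401, 174]), (0.82, [293, 142, 335, 205]), (0.72, [295, 235, 359, 315])]
```

View pics/s0.png

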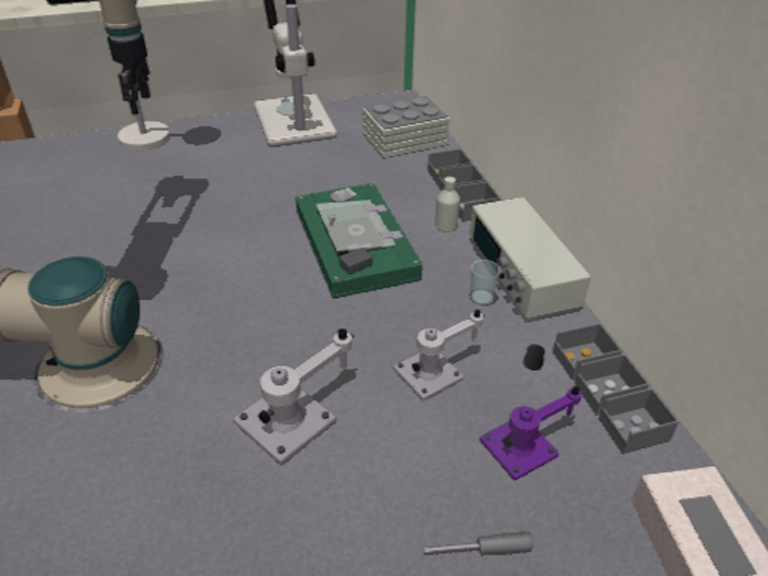

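View pics/t0.png

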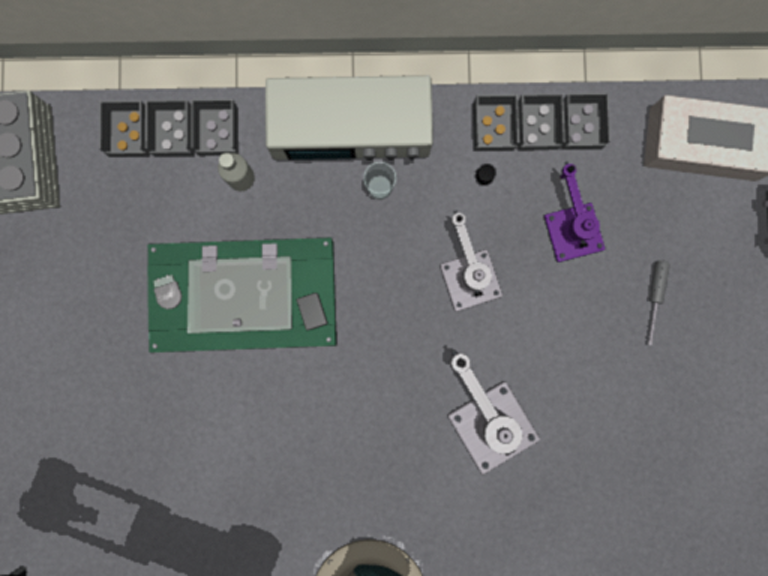

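The side view shows the flap and shelf at (355,235) and three holders: white large (280,390), white small (430,350) and purple (522,435). In the top view (1.5x) the pull is at (237,322), the washer at (225,290) and the clip at (264,292). The holders there are small white (478,275), large white (505,435) and purple (583,228).
The clip's look-alike is the washer. For the holder, I choose the small white one at (478,275). I'll check both choices in one close montage.

Run:
```python
from h import *
T=manip.get_image("top")[:,:,::-1];S=manip.get_image("side")[:,:,::-1]
rs=lambda im,c,w,h:cv2.resize(im[c[1]:c[3],c[0]:c[2]],(w,h),interpolation=cv2.INTER_CUBIC)
m=np.zeros((600,800,3),np.uint8)
m[:300,:450]=rs(T,(118,155,208,215),450,300)   # 5x... 90x60
m[:300,450:]=rs(T,(285,135,341,183+0),350,300) # 6.25
m[300:,:450]=rs(S,(195,120,285,180),450,300)   # 5x
m[300:,450:]=rs(S,(258,205,328,265),350,300)   # 5x
cv2.imwrite("pics/m1.png",m)
# scene layout
print("bases z0:",[np.round(at_z("top",(u/1.5,v/1.5),0),3) for u,v in[(443,267),(491,251),(501,294),(453,309)]])
print("head z~.1:",at_z("top",(479/1.5,275/1.5),.1))
print("shelf:",[np.round(at_z("top",(u/1.5,v/1.5),.045),3) for u,v in[(148,243),(333,238),(335,346),(150,352)]])
print("flap:",[np.round(at_z("top",(u/1.5,v/1.5),.050),3) for u,v in[(188,261),(291,257),(291,328),(188,332)]])
```

```text
bases z0: [array([ 0.61 , -0.153,  0.   ]), array([ 0.639, -0.245,  0.   ]), array([ 0.557, -0.262,  0.   ]), array([ 0.53 , -0.169,  0.   ])]
head z~.1: [ 0.58413417 -0.20517998  0.1       ]
shelf: [array([0.659, 0.394, 0.045]), array([0.663, 0.054, 0.045]), array([0.464, 0.053, 0.045]), array([0.46 , 0.389, 0.045])]
flap: [array([0.624, 0.319, 0.05 ]), array([0.628, 0.131, 0.05 ]), array([0.498, 0.132, 0.05 ]), array([0.495, 0.319, 0.05 ])]
```

View pics/m1.png

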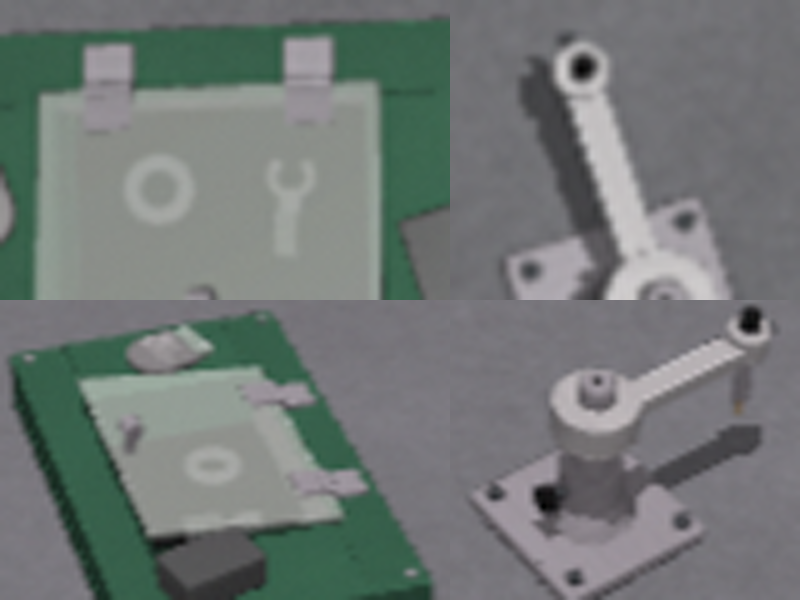

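The crops confirm that the right-hand part is the open-mouthed clip (top px ≈(176,190), grip (175,202)) and the left-hand one is the closed washer (150,193). The small white holder has its arm pointing away from the robot. Next I'll refine the numbers.

Run:
```python
from h import *
p=tri((221.2,144.8),(158.2,213.8)); print("pull",p)
# clip via top view (under acrylic): bore, grip px
for n,uv,z in[("grip",(118+287/5,155+232/5),.02),("bore",(118+291/5,155+180/5),.0125),("washer",(118+159/5,155+189/5),.016)]:
    print(n,np.round(at_z("top",uv,z),4))
print("head",tri((258+147/5,205+80/5),(319.3,183.3)))
print("clamp top",tri((258+300/5,205+18/5),(285+580/6.25,135+68/6.25)))
for th in["holder","column_top"]:
  for d in manip.masks_of(th,"top"): print(th,d["p"],d["extent"])
s,Rm=st()
T=manip.get_image("top")[:,:,::-1];S=manip.get_image("side")[:,:,::-1]
m=np.zeros((480,800,3),np.uint8)
m[:,:400]=cv2.resize(T[160:208,300:340],(400,480),interpolation=cv2.INTER_CUBIC)
m[:,400:]=cv2.resize(S[210:258,270:310],(400,480),interpolation=cv2.INTER_CUBIC)
cv2.imwrite("pics/m2.png",m)
```

```text
pull (array([0.51079347, 0.22219611, 0.08582298]), np.float64(0.0029514058005126274))
grip [0.5483 0.1871 0.02  ]
bore [0.5781 0.1859 0.0125]
washer [0.5741 0.2595 0.016 ]
head (array([ 0.58300511, -0.20332003,  0.11111498]), np.float64(0.00031078226757213904))
clamp top (array([ 0.63260076, -0.31348946,  0.24591964]), np.float64(0.04598665671575408))
holder 0.92 [362.5, 109.0, 403.8, 175.2]
holder 0.88 [291.5, 141.2, 336.6, 208.3]
holder 0.87 [301.0, 235.7, 361.6, 315.6]
column_top 0.9 [298.2, 235.0, 360.8, 317.6]
column_top 0.85 [291.5, 142.6, 335.5, 205.8]
column_top 0.62 [361.4, 108.2, 401.9, 176.6]
t 1.2 p [0.1505 0.555  0.2564] F [ 0.9 -0.5 -0.9] w 0.0857
```

View pics/m2.png

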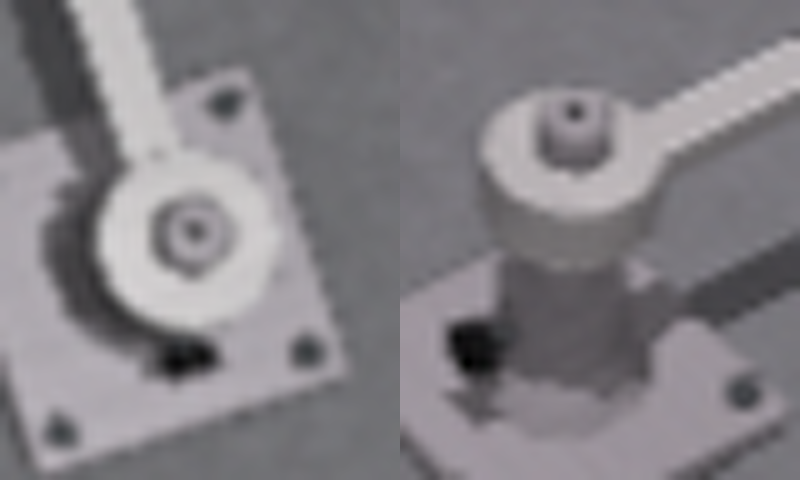

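Run:
```python
from h import *
print("pull top",at_z("top",(158.1,214.5),.0685),"side",at_z("side",(221.2,145.2),.0685))
print("clamp tri",tri((258+300/5,205+18/5),(305.8,145.9)))
print("clip side-check; head side@.111",at_z("side",(287.5,221.2),.111),at_z("top",(319.3,183.2),.111))
s,Rm=st()
yaw=np.degrees(np.arctan2(Rm[0,0],Rm[1,0]));print("toolx angle from +y",yaw)
for P in ([.507,.223,.14],):
    print("delta tool", Rm.T@(np.array(P)-s["position"]))
```

```text
pull top [0.51095757 0.22566504 0.0685    ] side [0.51425147 0.24472464 0.0685    ]
clamp tri (array([ 0.68447477, -0.17215769,  0.100958  ]), np.float64(0.0005299710991702435))
clip side-check; head side@.111 [ 0.58288492 -0.20397115  0.111     ] [ 0.58342826 -0.20339139  0.111     ]
t 1.3 p [0.1505 0.555  0.2563] F [-0.1 -0.6  0.2] w 0.0856
toolx angle from +y 15.170271551949481
delta tool [-0.2271387   0.43094059  0.11632116]
```

Run:
```python
from h import *
print("proj pull side",proj("side",[[.511,.2257,.0685],[.511,.2257,.05]]))
print("flap corners side proj",proj("side",[[.498,.132,.05],[.495,.319,.05],[.628,.131,.05],[.624,.319,.05]]))
T=manip.get_image("top")[:,:,::-1];S=manip.get_image("side")[:,:,::-1]
m=np.zeros((480,800,3),np.uint8)
m[:,:400]=cv2.resize(T[190:238,138:178],(400,480),interpolation=cv2.INTER_CUBIC)
m[:,400:]=cv2.resize(S[126:174,205:245],(400,480),interpolation=cv2.INTER_CUBIC)
cv2.imwrite("pics/m3.png",m)
```

```text
proj pull side [[221.64564929 148.48470729]
 [221.85367146 152.9911491 ]]
flap corners side proj [[225.07892907 170.04322782]
 [210.91122768 138.82704015]
 [263.59175667 163.24072546]
 [246.13149603 133.03568253]]
```

View pics/m3.png

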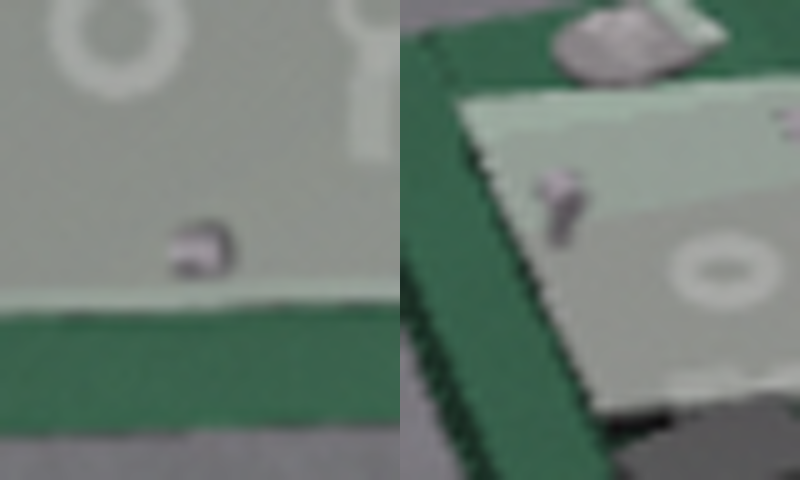

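Run:
```python
from h import *
k=1.5
for n,s,t in[("shelf FL",(297,197),(150,352)),("shelf BL",(374,186),(148,243)),("shelf BR",(420,268),(333,238)),("shelf FR",(333,283),(335,346)),
 ("flap FR",(224.5*k,166.8*k),(291,328)),("flap FL",(210.8*k,135.8*k),(188,332)),("pull",(221*k,145*k),(158*k,215*k)),
 ("base L",(395,372),(453,309)),("base back",(428,338),(443,267)),("base R",(461,377),(491,251)),("base near",(428,394),(501,294)),
 ("beaker base",(483,297),(380,185)),("big head",(280,375),(505,435)),("purple head",(526,412),(583,226))]:
    p,e=tri((s[0]/k,s[1]/k),(t[0]/k,t[1]/k)); print(n,np.round(p,4),round(e,4))
print(np.round(proj("top",[[.1505,.555,.231]]),1),np.round(proj("side",[[.1505,.555,.231]]),1))
```

```text
shelf FL [0.4614 0.3887 0.0439] 0.0034
shelf BL [0.6604 0.3974 0.0341] 0.0015
shelf BR [0.6613 0.0548 0.0367] 0.0055
shelf FR [0.4658 0.0523 0.0439] 0.0031
flap FR [0.4971 0.1302 0.0647] 0.0019
flap FL [0.4943 0.3142 0.0659] 0.0
pull [0.5089 0.2226 0.0851] 0.0004
base L [ 0.53   -0.1707 -0.0114] 0.0007
base back [ 0.6041 -0.1481  0.0367] 0.0046
base R [ 0.6349 -0.2414  0.0167] 0.0046
base near [ 0.5586 -0.2596  0.015 ] 0.006
beaker base [ 0.7693 -0.0351  0.0028] 0.0018
big head [ 0.3088 -0.2379  0.1222] 0.0002
purple head [ 0.6721 -0.3968  0.0864] 0.0043
[[ -1.8 374.5]] [[95.2 74.3]]
```

The flap stands slightly ajar, at about 0.13 rad: its front edge and pull triangulate about 15 mm above the shut height. That puts the pull at about (0.509, 0.223, 0.084). Moving there now.

{"api": "send_rows", "payload": {
  "plan": [
    {"linear":[0,0,0],"delta_rot":[0,0,-5.4],"fingers":0.045},
    {"linear":[0,0,0],"delta_rot":[0,0,-5.4],"fingers":0.045},
    {"linear":[0,0,0],"delta_rot":[0,0,-5.2],"fingers":0.045},
    {"linear":[-0.028,0.029,0.005],"delta_rot":[0,0,0],"fingers":0.045},
    {"linear":[-0.028,0.029,0.005],"delta_rot":[0,0,0],"fingers":0.045},
    {"linear":[-0.028,0.029,0.005],"delta_rot":[0,0,0],"fingers":0.045},
    {"linear":[-0.028,0.029,0.005],"delta_rot":[0,0,0],"fingers":0.045},
    {"linear":[-0.028,0.029,0.005],"delta_rot":[0,0,0],"fingers":0.045},
    {"linear":[-0.028,0.029,0.005],"delta_rot":[0,0,0],"fingers":0.045},
    {"linear":[-0.028,0.029,0.005],"delta_rot":[0,0,0],"fingers":0.045},
    {"linear":[-0.028,0.029,0.005],"delta_rot":[0,0,0],"fingers":0.045},
    {"linear":[-0.028,0.029,0.005],"delta_rot":[0,0,0],"fingers":0.045}
  ]
}}

```text
clock: 2.4
position: [0.4226, 0.3123, 0.2101]
ee_rot: [-0.003, 0.691, 0.723, 0.005]
contact_force: [0.4, 0.6, 0.2]
width: 0.0444
```

Run:
```python
from h import *
s,Rm=st();print(np.round(Rm,4))
print(Rm.T@(np.array([.5093,.2230,.125])-s["position"]))
```

```text
t 2.4 p [0.4226 0.3123 0.2101] F [0.4 0.6 0.2] w 0.0444
[[-0.0456  0.999   0.0019]
 [ 0.9989  0.0456  0.011 ]
 [ 0.0109  0.0024 -0.9999]]
[-0.09405803  0.08232503  0.08432055]
```

{"api": "send_rows", "payload": {
  "plan": [
    {"linear":[-0.024,0.021,0.021],"delta_rot":[0,-0.6,1.8],"fingers":0.045},
    {"linear":[-0.024,0.021,0.021],"delta_rot":[0,0,0],"fingers":0.045},
    {"linear":[-0.024,0.021,0.021],"delta_rot":[0,0,0],"fingers":0.045},
    {"linear":[-0.022,0.02,0.018],"delta_rot":[0,0,0],"fingers":0.045},
    {"linear":[0,0,0],"delta_rot":[0,0,0],"fingers":0.045}
  ]
}}

```text
clock: 2.82
position: [0.5198, 0.2107, 0.1278]
ee_rot: [0.004, 0.705, 0.709, 0.005]
contact_force: [-0.5, 0.1, 0.9]
width: 0.0447
```

Run:
```python
from h import *
s,Rm=st();print(np.round(Rm,4))
print(Rm.T@(np.array([.5093,.2230,.095])-s["position"]))
S=shot("side","s4.png",(170,85,290,175),5)
g=s["position"]+Rm[:,2]*.025
print("tips side px crop",[(proj("side",[g+Rm[:,0]*o])[0]-[170,85])*5 for o in(-.0225,.0225)])
print("pull px crop",(proj("side",[[.5093,.223,.084]])[0]-[170,85])*5)
```

```text
t 2.82 p [0.5198 0.2107 0.1278] F [-0.5  0.1  0.9] w 0.0447
[[-0.0057  0.9999  0.0128]
 [ 1.      0.0057  0.0016]
 [ 0.0015  0.0128 -0.9999]]
[ 0.01227115 -0.01085926  0.03267369]
tips side px crop [array([284.24631989, 303.6817321 ]), array([266.65693779, 266.26986799])]
pull px crop [255.85168532 300.9188951 ]
```

View pics/s4.png

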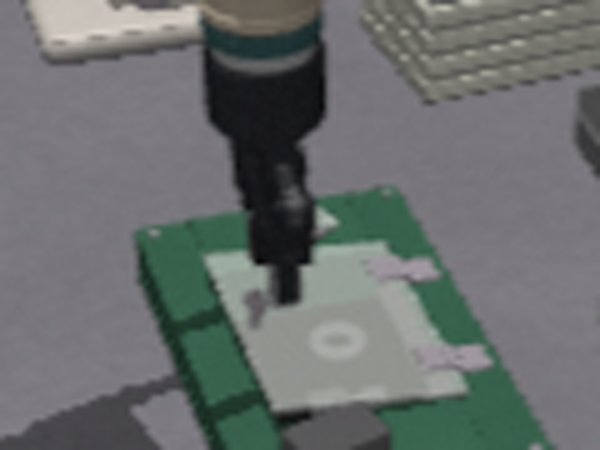

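The picture shows the gripper's right fingertip at crop (285,300), as projected, and the pull at (255,300), also as projected. Calibration and the pull's position agree.

{"api": "send_rows", "payload": {
  "plan": [
    {"linear":[0.006,-0.005,0],"delta_rot":[0.7,0,0],"fingers":0.045},
    {"linear":[0.005,-0.005,0],"delta_rot":[0,0,0],"fingers":0.045},
    {"linear":[0.002,-0.002,0],"delta_rot":[0,0,0],"fingers":0.045},
    {"linear":[0,0,0],"delta_rot":[0,0,0],"fingers":0.045}
  ]
}}

```text
clock: 3.2
position: [0.504, 0.2287, 0.1305]
ee_rot: [-0.003, 0.705, 0.709, 0.001]
contact_force: [0.5, 0.1, -0.5]
width: 0.0448
```

Run:
```python
from h import *
s,Rm=st();print(np.round(Rm,4))
print(Rm.T@(np.array([.5093,.2230,.095])-s["position"]))
```

```text
t 3.2 p [0.504  0.2287 0.1305] F [ 0.5  0.1 -0.5] w 0.0448
[[-0.0057  1.     -0.0017]
 [ 1.      0.0057  0.0054]
 [ 0.0054 -0.0016 -1.    ]]
[-0.00595836  0.005326    0.03544412]
```

{"api": "send_rows", "payload": {
  "plan": [
    {"linear":[-0.003,0.003,0],"delta_rot":[0,0,0],"fingers":0.045},
    {"linear":[-0.002,0.0015,0.006],"delta_rot":[0,0,0],"fingers":0.045},
    {"linear":[0,0,0.008],"delta_rot":[0,0,0],"fingers":0.045},
    {"linear":[0,0,0.008],"delta_rot":[0,0,0],"fingers":0.045},
    {"linear":[0,0,0.005],"delta_rot":[0,0,0],"fingers":0.045},
    {"linear":[0,0,0.002],"delta_rot":[0,0,0],"fingers":0.045},
    {"linear":[0,0,0],"delta_rot":[0,0,0],"fingers":0.045}
  ]
}}

```text
clock: 3.78
position: [0.5072, 0.2268, 0.1004]
ee_rot: [-0.002, 0.703, 0.711, 0.003]
contact_force: [0.3, -0.1, -0.0]
width: 0.045
```

Run:
```python
from h import *
s,Rm=st();print(np.round(Rm,4))
print(Rm.T@(np.array([.5093,.2230,.095])-s["position"]))
```

```text
t 3.78 p [0.5072 0.2268 0.1004] F [ 0.3 -0.1 -0. ] w 0.045
[[-0.0121  0.9999  0.0016]
 [ 0.9999  0.0121  0.0064]
 [ 0.0064  0.0017 -1.    ]]
[-0.00383557  0.00206014  0.00541648]
```

{"api": "send_rows", "payload": {
  "plan": [
    {"linear":[-0.003,0.002,0.004],"delta_rot":[0,0,0],"fingers":0.045},
    {"linear":[0,0,0.001],"delta_rot":[0,0,0],"fingers":0.03},
    {"linear":[0,0,0],"delta_rot":[0,0,0],"fingers":0.018},
    {"linear":[0,0,0],"delta_rot":[0,0,0],"fingers":0.005},
    {"linear":[0,0,0],"delta_rot":[0,0,0],"fingers":0.005},
    {"linear":[0,0,0],"delta_rot":[0,0,0],"fingers":0.005},
    {"linear":[0,0,0],"delta_rot":[0,0,0],"fingers":0.005}
  ],
  "force": 30
}}

```text
clock: 4.37
position: [0.5095, 0.2234, 0.0942]
ee_rot: [-0.002, 0.703, 0.711, 0.003]
contact_force: [-0.0, 0.9, -1.9]
width: 0.0131
```

```bash
cat > arc.py <<'E'
from h import *
H=np.array([.628,.2232,.048])
def pull(q): return H+np.array([-.122*np.cos(q)+.0205*np.sin(q),0,.122*np.sin(q)+.0205*np.cos(q)])
E
python3 - <<'E'
from arc import *
s,Rm=st();print(np.round(Rm,4))
g=s["position"]+[0,0,-.011]
print("pull expected q.13",pull(.13),g)
qs=np.arange(.13,1.8,.06)
for i in range(0,len(qs)-1): print(round(qs[i],2),np.round((pull(qs[i+1])-pull(qs[i]))*1000,1))
E
```

```text
t 4.37 p [0.5095 0.2234 0.0942] F [-0.   0.9 -1.9] w 0.0131
[[-1.110e-02  9.999e-01  2.000e-04]
 [ 9.999e-01  1.110e-02  6.800e-03]
 [ 6.800e-03  3.000e-04 -1.000e+00]]
pull expected q.13 [0.50968695 0.2232     0.08414238] [0.50946467 0.22338426 0.08321678]
0.13 [2.4 0.  7. ]
0.19 [2.8 0.  6.9]
0.25 [3.2 0.  6.7]
0.31 [3.6 0.  6.5]
0.37 [4.  0.  6.3]
0.43 [4.4 0.  6. ]
0.49 [4.7 0.  5.7]
0.55 [5.  0.  5.4]
0.61 [5.4 0.  5.1]
0.67 [5.7 0.  4.8]
0.73 [5.9 0.  4.5]
0.79 [6.2 0.  4.1]
0.85 [6.4 0.  3.7]
0.91 [6.6 0.  3.3]
0.97 [6.8 0.  2.9]
1.03 [7.  0.  2.5]
1.09 [7.1 0.  2.1]
1.15 [7.2 0.  1.7]
1.21 [7.3 0.  1.2]
1.27 [7.4 0.  0.8]
1.33 [7.4 0.  0.3]
1.39 [ 7.4  0.  -0.1]
1.45 [ 7.4  0.  -0.6]
1.51 [ 7.4  0.  -1. ]
1.57 [ 7.3  0.  -1.4]
1.63 [ 7.2  0.  -1.9]
1.69 [ 7.1  0.  -2.3]
```

{"api": "send_rows", "payload": {
  "plan": [
    {"linear":[0,0.0024,-0.007],"delta_rot":[0,0,0],"fingers":0.005},
    {"linear":[0,0.0028,-0.0069],"delta_rot":[0,0,0],"fingers":0.005},
    {"linear":[0,0.0032,-0.0067],"delta_rot":[0,0,0],"fingers":0.005},
    {"linear":[0,0.0036,-0.0065],"delta_rot":[0,0,0],"fingers":0.005},
    {"linear":[0,0.004,-0.0063],"delta_rot":[0,0,0],"fingers":0.005},
    {"linear":[0,0,0],"delta_rot":[0,0,0],"fingers":0.005}
  ]
}}

```text
clock: 4.87
position: [0.5267, 0.2237, 0.1299]
ee_rot: [-0.003, 0.703, 0.711, 0.002]
contact_force: [0.4, 0.7, -1.8]
width: 0.0131
```

Run:
```python
from arc import *
s,Rm=st();print(np.round(Rm,3))
g=s["position"]+[0,0,-.011]
d=g-H;print("r",np.hypot(d[0],d[2]),"(nom .1237) q",np.arctan2(d[2],-d[0])-np.arctan2(.0205,.122))
```

```text
t 4.87 p [0.5267 0.2237 0.1299] F [ 0.4  0.7 -1.8] w 0.0131
[[-0.011  1.    -0.001]
 [ 1.     0.011  0.007]
 [ 0.007 -0.001 -1.   ]]
r 0.12367383387144089 (nom .1237) q 0.44437051454527166
```

Working as expected: radius on nominal, q = 0.44. Continuing round the arc.

{"api": "send_rows", "payload": {
  "plan": [
    {"linear":[0,0.0044,-0.006],"delta_rot":[0,0,0],"fingers":0.005},
    {"linear":[0,0.0047,-0.0057],"delta_rot":[0,0,0],"fingers":0.005},
    {"linear":[0,0.005,-0.0054],"delta_rot":[0,0,0],"fingers":0.005},
    {"linear":[0,0.0054,-0.0051],"delta_rot":[0,0,0],"fingers":0.005},
    {"linear":[0,0.0057,-0.0048],"delta_rot":[0,0,0],"fingers":0.005},
    {"linear":[0,0.0059,-0.0045],"delta_rot":[0,0,0],"fingers":0.005},
    {"linear":[0,0.0062,-0.0041],"delta_rot":[0,0,0],"fingers":0.005},
    {"linear":[0,0.0064,-0.0037],"delta_rot":[0,0,0],"fingers":0.005},
    {"linear":[0,0,0],"delta_rot":[0,0,0],"fingers":0.005}
  ]
}}

```text
clock: 5.62
position: [0.5731, 0.2245, 0.1714]
ee_rot: [-0.006, 0.703, 0.711, 0.0]
contact_force: [1.2, 2.2, -3.9]
width: 0.0131
```

Run:
```python
from arc import *
s,Rm=st();print(np.round(Rm,3))
g=s["position"]+[0,0,-.011]
d=g-H;q=np.arctan2(d[2],-d[0])-np.arctan2(.0205,.122);print("r",np.hypot(d[0],d[2]),"(nom .1237) q",q)
while q<1.78: print(np.round((pull(q+.065)-pull(q))*1000,1));q+=.065
```

```text
t 5.62 p [0.5731 0.2245 0.1714] F [ 1.2  2.2 -3.9] w 0.0131
[[-0.01   1.    -0.008]
 [ 1.     0.01   0.008]
 [ 0.008 -0.007 -1.   ]]
r 0.12511795140293122 (nom .1237) q 0.9499766057300696
[7.3 0.  3.3]
[7.5 0.  2.8]
[7.7 0.  2.3]
[7.8 0.  1.8]
[7.9 0.  1.3]
[8.  0.  0.8]
[8.  0.  0.3]
[ 8.   0.  -0.3]
[ 8.   0.  -0.8]
[ 7.9  0.  -1.3]
[ 7.8  0.  -1.8]
[ 7.7  0.  -2.3]
[ 7.5  0.  -2.8]
```

{"api": "send_rows", "payload": {
  "plan": [
    {"linear":[0,0.0073,-0.0023],"delta_rot":[0,0,0],"fingers":0.005},
    {"linear":[0,0.0075,-0.0022],"delta_rot":[0,0,0],"fingers":0.005},
    {"linear":[0,0.0077,-0.0021],"delta_rot":[0,0,0],"fingers":0.005},
    {"linear":[0,0.0078,-0.0018],"delta_rot":[0,0,0],"fingers":0.005},
    {"linear":[0,0.0079,-0.0013],"delta_rot":[0,0,0],"fingers":0.005},
    {"linear":[0,0.008,-0.0008],"delta_rot":[0,0,0],"fingers":0.005},
    {"linear":[0,0,0],"delta_rot":[0,0,0],"fingers":0.005}
  ]
}}

```text
clock: 6.2
position: [0.6206, 0.2253, 0.1843]
ee_rot: [-0.008, 0.703, 0.711, -0.002]
contact_force: [0.7, 1.7, -1.9]
width: 0.0131
```

Run:
```python
from arc import *
s,Rm=st();print(np.round(Rm,3))
g=s["position"]+[0,0,-.011]
d=g-H;q=np.arctan2(d[2],-d[0])-np.arctan2(.0205,.122);print("r",np.hypot(d[0],d[2]),"(nom .1237) q",q)
while q<1.78: print(np.round((pull(q+.065)-pull(q))*1000,1));q+=.065
```

```text
t 6.2 p [0.6206 0.2253 0.1843] F [ 0.7  1.7 -1.9] w 0.0131
[[-0.011  1.    -0.014]
 [ 1.     0.011  0.009]
 [ 0.009 -0.014 -1.   ]]
r 0.12546951826864422 (nom .1237) q 1.3454713568913188
[8.  0.  0.2]
[ 8.   0.  -0.3]
[ 8.   0.  -0.8]
[ 7.9  0.  -1.3]
[ 7.8  0.  -1.9]
[ 7.7  0.  -2.4]
[ 7.5  0.  -2.9]
```

{"api": "send_rows", "payload": {
  "plan": [
    {"linear":[0,0.008,0.0005],"delta_rot":[-0.4,0,0],"fingers":0.005},
    {"linear":[0,0.008,0.001],"delta_rot":[-0.4,0,0],"fingers":0.005},
    {"linear":[0,0.008,0.0012],"delta_rot":[0,0,0],"fingers":0.005},
    {"linear":[0,0.0079,0.0016],"delta_rot":[0,0,0],"fingers":0.005},
    {"linear":[0,0.0078,0.002],"delta_rot":[0,0,0],"fingers":0.005},
    {"linear":[0,0.0075,0.0025],"delta_rot":[0,0,0],"fingers":0.005},
    {"linear":[0,0.004,0.0015],"delta_rot":[0,0,0],"fingers":0.005},
    {"linear":[0,0,0],"delta_rot":[0,0,0],"fingers":0.005}
  ]
}}

```text
clock: 6.87
position: [0.6797, 0.2263, 0.1752]
ee_rot: [-0.001, 0.703, 0.711, 0.006]
contact_force: [-2.4, 1.6, 1.9]
width: 0.0136
```

Run:
```python
from arc import *
s,Rm=st();print(np.round(Rm,3))
g=s["position"]+[0,0,-.011]
d=g-H;q=np.arctan2(d[2],-d[0])-np.arctan2(.0205,.122);print("r",np.hypot(d[0],d[2]),"(nom .1237) q",q)
```

```text
t 6.87 p [0.6797 0.2263 0.1752] F [-2.4  1.6  1.9] w 0.0136
[[-0.01   1.     0.007]
 [ 1.     0.01   0.01 ]
 [ 0.01   0.007 -1.   ]]
r 0.12713832577557335 (nom .1237) q 1.822830253637677
```

{"api": "send_rows", "payload": {
  "plan": [
    {"linear":[0,0,0],"delta_rot":[0,0,0],"fingers":0.045},
    {"linear":[0,0,0],"delta_rot":[0,0,0],"fingers":0.045},
    {"linear":[0,0,0],"delta_rot":[0,0,0],"fingers":0.045},
    {"linear":[0,0,-0.01],"delta_rot":[0,0,0],"fingers":0.045},
    {"linear":[0,0,-0.02],"delta_rot":[0,0,0],"fingers":0.045},
    {"linear":[0,0,-0.02],"delta_rot":[0,0,0],"fingers":0.045},
    {"linear":[0,-0.01,-0.015],"delta_rot":[0,0,0],"fingers":0.045},
    {"linear":[-0.008,-0.03,0],"delta_rot":[0,0,0],"fingers":0.045},
    {"linear":[-0.008,-0.03,0],"delta_rot":[0,0,0],"fingers":0.045},
    {"linear":[-0.008,-0.025,0],"delta_rot":[0,0,0],"fingers":0.045},
    {"linear":[0,-0.01,0],"delta_rot":[0,0,0],"fingers":0.045},
    {"linear":[0,0,0],"delta_rot":[0,0,0],"fingers":0.045}
  ]
}}

```text
clock: 7.87
position: [0.572, 0.1964, 0.2468]
ee_rot: [0.006, 0.704, 0.71, 0.009]
contact_force: [0.4, 0.2, -0.4]
width: 0.0455
```

Run:
```python
from h import *
s,Rm=st();print(np.round(Rm,4))
T=manip.get_image("top")[:,:,::-1];S=manip.get_image("side")[:,:,::-1]
m=np.zeros((450,800,3),np.uint8)
m[:,:450]=cv2.resize(T[160:220,125:185],(450,450),interpolation=cv2.INTER_CUBIC)
m[:,450:]=cv2.resize(S[105:195,200:270],(350,450),interpolation=cv2.INTER_CUBIC)
cv2.imwrite("pics/m5.png",m)
for n in("top","side"):
  for th in("clip_grip","washer","clip_bore"): print(n,th,[(round(d["p"],2),np.round(d["extent"],1).tolist()) for d in manip.find_in(th,n)[:2]])
```

```text
t 7.87 p [0.572  0.1964 0.2468] F [ 0.4  0.2 -0.4] w 0.0455
[[-0.0096  0.9997  0.0212]
 [ 0.9999  0.0095  0.0051]
 [ 0.0049  0.0212 -0.9998]]
top clip_grip []
top washer []
top clip_bore []
side clip_grip [(0.64, [219.5, 126.1, 235.1, 134.8])]
side washer [(0.51, [221.6, 124.7, 236.9, 137.3])]
side clip_bore [(0.48, [231.3, 161.7, 241.1, 170.8])]
```

View pics/m5.png

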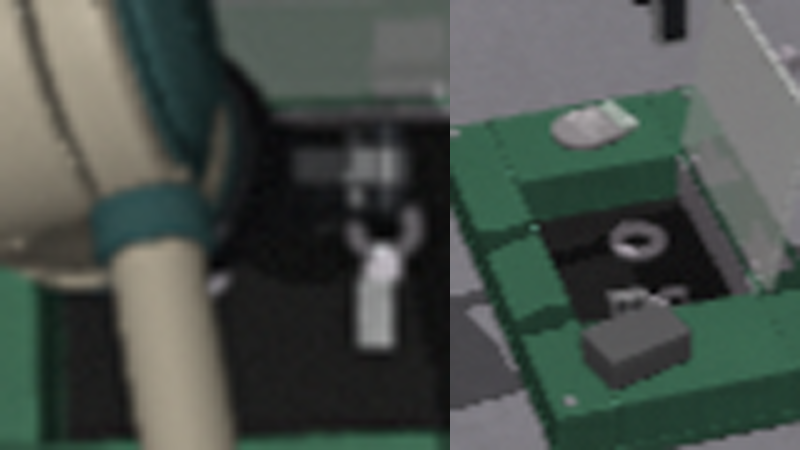

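The flap stands open, leaning back. The clip is clear in the crop, with its grip centre at (376,315) and bore at (386,232), mouth away from the robot. The washer lies to the left.

Run:
```python
from h import *
s,Rm=st()
g=at_z("top",(125+376/7.5,160+315/7.5),.024);b=at_z("top",(125+386/7.5,160+230/7.5),.015)
print(g,b,"yaw",np.degrees(np.arctan2(b[1]-g[1],b[0]-g[0])), np.linalg.norm((b-g)[:2]))
# reproject side view of clip for check
print("side grip px",(proj("side",[np.r_[g[:2],.017]])[0]-[200,105])*5+[450,0],"bore",(proj("side",[np.r_[b[:2],.0125]])[0]-[200,105])*5+[450,0])
print("tool delta to above", Rm.T@(np.array([g[0],g[1],.09])-s["position"]))
```

```text
t 8.27 p [0.5755 0.1967 0.2446] F [-0.5 -0.3  0.3] w 0.0451
[0.54641594 0.18717656 0.024     ] [0.57884345 0.18472274 0.015     ] yaw -4.327372897068151 0.03252022116860344
side grip px [626.05704149 303.06364969] bore [673.21469947 302.1416658 ]
tool delta to above [-0.00990775 -0.03229718  0.15395185]
```

{"api": "send_rows", "payload": {
  "plan": [
    {"linear":[-0.004,-0.01,0.01],"delta_rot":[1.2,-0.3,4],"fingers":0.032},
    {"linear":[-0.004,-0.012,0.025],"delta_rot":[0,0,0],"fingers":0.032},
    {"linear":[0,-0.006,0.03],"delta_rot":[0,0,0],"fingers":0.032},
    {"linear":[0,0,0.03],"delta_rot":[0,0,0],"fingers":0.032},
    {"linear":[0,0,0.025],"delta_rot":[0,0,0],"fingers":0.032},
    {"linear":[0,0,0.01],"delta_rot":[0,0,0],"fingers":0.032},
    {"linear":[0,0,0],"delta_rot":[0,0,0],"fingers":0.032},
    {"linear":[0,0,0],"delta_rot":[0,0,0],"fingers":0.032}
  ]
}}

```text
clock: 8.93
position: [0.5531, 0.1905, 0.1077]
ee_rot: [0.0, 0.73, 0.684, 0.001]
contact_force: [-0.4, -0.3, -0.8]
width: 0.0321
```

Run:
```python
from h import *
s,Rm=st();print(np.round(Rm,4))
print(Rm.T@(np.array([.5464,.1872,.038])-s["position"]))
```

```text
t 8.93 p [0.5531 0.1905 0.1077] F [-0.4 -0.3 -0.8] w 0.0321
[[ 6.480e-02  9.979e-01  1.500e-03]
 [ 9.979e-01 -6.480e-02  4.000e-04]
 [ 5.000e-04  1.500e-03 -1.000e+00]]
[-0.00380139 -0.00661404  0.06964004]
```

{"api": "send_rows", "payload": {
  "plan": [
    {"linear":[-0.0025,-0.0045,0.008],"delta_rot":[0,0,0],"fingers":0.032},
    {"linear":[-0.0005,-0.001,0.015],"delta_rot":[0,0,0],"fingers":0.032},
    {"linear":[0,0,0.015],"delta_rot":[0,0,0],"fingers":0.032},
    {"linear":[0,0,0.01],"delta_rot":[0,0,0],"fingers":0.032},
    {"linear":[0,0,0.002],"delta_rot":[0,0,0],"fingers":0.032},
    {"linear":[0,0,0],"delta_rot":[0,0,0],"fingers":0.032}
  ]
}}

```text
clock: 9.43
position: [0.5519, 0.1884, 0.0594]
ee_rot: [0.003, 0.73, 0.684, 0.005]
contact_force: [-0.4, -1.1, 0.7]
width: 0.0319
```

Run:
```python
from h import *
s,Rm=st();print(np.round(Rm,4))
print(Rm.T@(np.array([.5464,.1872,.038])-s["position"]))
```

```text
t 9.43 p [0.5519 0.1884 0.0594] F [-0.4 -1.1  0.7] w 0.0319
[[ 0.0648  0.9978  0.0117]
 [ 0.9979 -0.0649  0.0023]
 [ 0.0031  0.0115 -0.9999]]
[-0.00163242 -0.00569839  0.02132476]
```

{"api": "send_rows", "payload": {
  "plan": [
    {"linear":[-0.001,-0.004,0.003],"delta_rot":[0.7,-0.2,0],"fingers":0.032},
    {"linear":[-0.0005,-0.001,0.006],"delta_rot":[0,0,0],"fingers":0.032},
    {"linear":[0,0,0.006],"delta_rot":[0,0,0],"fingers":0.032},
    {"linear":[0,0,0.002],"delta_rot":[0,0,0],"fingers":0.032},
    {"linear":[0,0,0],"delta_rot":[0,0,0],"fingers":0.032}
  ]
}}

```text
clock: 9.85
position: [0.5483, 0.1875, 0.0435]
ee_rot: [0.001, 0.73, 0.684, 0.001]
contact_force: [-0.2, 0.1, 0.2]
width: 0.0321
```

Run:
```python
from h import *
s,Rm=st();print(np.round(Rm,4))
print(Rm.T@(np.array([.5464,.1872,.038])-s["position"]))
```

```text
t 9.85 p [0.5483 0.1875 0.0435] F [-0.2  0.1  0.2] w 0.0321
[[ 6.480e-02  9.979e-01  3.300e-03]
 [ 9.979e-01 -6.480e-02  5.000e-04]
 [ 7.000e-04  3.200e-03 -1.000e+00]]
[-0.00045189 -0.00193136  0.00550803]
```

{"api": "send_rows", "payload": {
  "plan": [
    {"linear":[-0.0003,-0.0012,0.0025],"delta_rot":[0.2,0,0],"fingers":0.032},
    {"linear":[0,0,0.001],"delta_rot":[0,0,0],"fingers":0.025},
    {"linear":[0,0,0],"delta_rot":[0,0,0],"fingers":0.018},
    {"linear":[0,0,0],"delta_rot":[0,0,0],"fingers":0.012},
    {"linear":[0,0,0],"delta_rot":[0,0,0],"fingers":0.004},
    {"linear":[0,0,0],"delta_rot":[0,0,0],"fingers":0.004},
    {"linear":[0,0,0],"delta_rot":[0,0,0],"fingers":0.004},
    {"linear":[0,0,0],"delta_rot":[0,0,0],"fingers":0.004}
  ],
  "force": 70
}}

```text
clock: 10.52
position: [0.5476, 0.1875, 0.0403]
ee_rot: [-0.0, 0.73, 0.684, 0.001]
contact_force: [-0.1, 0.0, -0.8]
width: 0.0099
```

Run:
```python
from h import *
s,Rm=st();print(np.round(Rm,4))
```

```text
t 10.52 p [0.5476 0.1875 0.0403] F [-0.1  0.  -0.8] w 0.0099
[[ 6.470e-02  9.979e-01  9.000e-04]
 [ 9.979e-01 -6.470e-02  1.100e-03]
 [ 1.100e-03  9.000e-04 -1.000e+00]]
```

Clip gripped (width 9.9 mm, pads compressed). Lifting and carrying it to the robot's side of the holder.

{"api": "send_rows", "payload": {
  "plan": [
    {"linear":[0,0,-0.004],"delta_rot":[0,0,0],"fingers":0.004},
    {"linear":[0,0,-0.01],"delta_rot":[0,0,0],"fingers":0.004},
    {"linear":[0,0,-0.02],"delta_rot":[0,0,0],"fingers":0.004},
    {"linear":[0,0,-0.025],"delta_rot":[0,0,0],"fingers":0.004},
    {"linear":[0,0,-0.025],"delta_rot":[0,0,0],"fingers":0.004},
    {"linear":[0,0,-0.025],"delta_rot":[0,0,0],"fingers":0.004},
    {"linear":[-0.01,0,-0.015],"delta_rot":[0,0,0],"fingers":0.004},
    {"linear":[-0.025,-0.003,-0.005],"delta_rot":[0,0,0],"fingers":0.004},
    {"linear":[-0.03,-0.004,0],"delta_rot":[0,0,0],"fingers":0.004},
    {"linear":[-0.03,-0.004,0],"delta_rot":[0,0,0],"fingers":0.004},
    {"linear":[-0.03,-0.004,0],"delta_rot":[0,0,0],"fingers":0.004},
    {"linear":[-0.03,-0.004,0],"delta_rot":[0,0,0],"fingers":0.004}
  ]
}}

```text
clock: 11.52
position: [0.5204, 0.0346, 0.1848]
ee_rot: [0.003, 0.726, 0.688, 0.006]
contact_force: [0.2, -0.9, -0.0]
width: 0.0094
```

Run:
```python
from h import *
s,Rm=st();print(np.round(Rm,4))
u=np.array([.998,-.065]);ax=np.array([.5832,-.2037])
t=ax-.085*u;print(t,Rm.T@(np.r_[t,.16]-s["position"]))
```

```text
t 11.52 p [0.5204 0.0346 0.1848] F [ 0.2 -0.9 -0. ] w 0.0094
[[ 0.0545  0.9984  0.0123]
 [ 0.9985 -0.0545  0.0038]
 [ 0.0045  0.012  -0.9999]]
[ 0.49837  -0.198175] [-0.23371022 -0.00961766  0.02364117]
```

{"api": "send_rows", "payload": {
  "plan": [
    {"linear":[-0.03,-0.001,0.003],"delta_rot":[0.4,0,0.3],"fingers":0.004},
    {"linear":[-0.03,-0.001,0.003],"delta_rot":[0.3,0,0.3],"fingers":0.004},
    {"linear":[-0.03,-0.001,0.003],"delta_rot":[0,0,0],"fingers":0.004},
    {"linear":[-0.03,-0.001,0.003],"delta_rot":[0,0,0],"fingers":0.004},
    {"linear":[-0.03,-0.001,0.003],"delta_rot":[0,0,0],"fingers":0.004},
    {"linear":[-0.025,-0.001,0.002],"delta_rot":[0,0,0],"fingers":0.004},
    {"linear":[-0.015,-0.001,0.001],"delta_rot":[0,0,0],"fingers":0.004},
    {"linear":[-0.005,0,0],"delta_rot":[0,0,0],"fingers":0.004},
    {"linear":[0,0,0],"delta_rot":[0,0,0],"fingers":0.004},
    {"linear":[0,0,0],"delta_rot":[0,0,0],"fingers":0.004}
  ]
}}

```text
clock: 12.35
position: [0.4985, -0.1745, 0.1756]
ee_rot: [0.004, 0.732, 0.681, 0.004]
contact_force: [-0.0, 0.8, 0.2]
width: 0.0095
```

Run:
```python
from h import *
s,Rm=st();print(np.round(Rm,4))
u=np.array([.998,-.065]);ax=np.array([.5832,-.2037])
t=ax-.085*u;print(t,Rm.T@(np.r_[t,.145]-s["position"]))
```

```text
t 12.35 p [ 0.4985 -0.1745  0.1756] F [-0.   0.8  0.2] w 0.0095
[[ 7.190e-02  9.973e-01  1.170e-02]
 [ 9.974e-01 -7.190e-02 -1.300e-03]
 [-5.000e-04  1.170e-02 -9.999e-01]]
[ 0.49837  -0.198175] [-0.02356152  0.00125692  0.03061232]
```

{"api": "send_rows", "payload": {
  "plan": [
    {"linear":[-0.008,0,0.008],"delta_rot":[0.6,0,0],"fingers":0.004},
    {"linear":[-0.008,0,0.008],"delta_rot":[0,0,0],"fingers":0.004},
    {"linear":[-0.004,0,0.005],"delta_rot":[0,0,0],"fingers":0.004},
    {"linear":[0,0,0.002],"delta_rot":[0,0,0],"fingers":0.004},
    {"linear":[0,0,0],"delta_rot":[0,0,0],"fingers":0.004},
    {"linear":[0,0,0],"delta_rot":[0.2,0,0],"fingers":0.004}
  ]
}}

```text
clock: 12.85
position: [0.4973, -0.1919, 0.1502]
ee_rot: [-0.002, 0.73, 0.683, -0.001]
contact_force: [-0.1, -0.8, -1.1]
width: 0.0096
```

Run:
```python
from h import *
s,Rm=st();print(np.round(Rm,4))
T=manip.get_image("top")[:,:,::-1];S=manip.get_image("side")[:,:,::-1]
m=np.zeros((450,800,3),np.uint8)
m[:,:400]=cv2.resize(T[165:210,290:330],(400,450),interpolation=cv2.INTER_CUBIC)
m[:,400:]=cv2.resize(S[195:240,265:305],(400,450),interpolation=cv2.INTER_CUBIC)
cv2.imwrite("pics/m6.png",m)
p=s["position"];b=p+Rm[:,1]*.0313+Rm[:,2]*.0278-Rm[:,0]*.0008
print("pred bore top",(proj("top",[b])[0]-[290,165])*10,"side",(proj("side",[b])[0]-[265,195])*10+[400,0])
```

```text
t 12.85 p [ 0.4973 -0.1919  0.1502] F [-0.1 -0.8 -1.1] w 0.0096
[[ 0.0666  0.9978 -0.0041]
 [ 0.9978 -0.0666  0.0019]
 [ 0.0016 -0.0042 -1.    ]]
pred bore top [272.24814796 390.84164574] side [418.86154605 249.21287065]
```

View pics/m6.png

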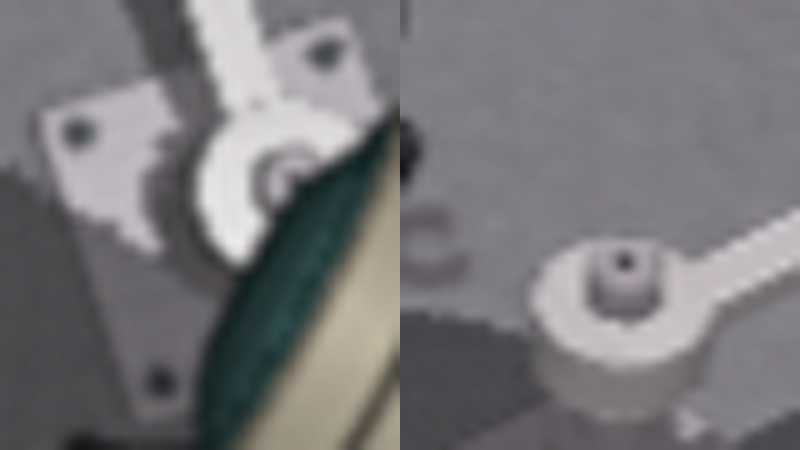

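In the side crop the C-shaped clip is seen at (430,246), mouth to the right, against a predicted bore at (419,249). The head is at (625,265). The arm hides the clip from above. Moving to just short of the head, above the hub's near rim.

{"api": "send_rows", "payload": {
  "plan": [
    {"linear":[-0.004,0.008,0],"delta_rot":[-0.2,0,0],"fingers":0.004},
    {"linear":[-0.003,0.01,0],"delta_rot":[0,0,0],"fingers":0.004},
    {"linear":[-0.001,0.005,0.001],"delta_rot":[0,0,0],"fingers":0.004},
    {"linear":[0,0,0.001],"delta_rot":[0,0,0],"fingers":0.004},
    {"linear":[0,0,0],"delta_rot":[0,0,0],"fingers":0.004},
    {"linear":[0,0,0],"delta_rot":[0,0,0],"fingers":0.004}
  ]
}}

```text
clock: 13.45
position: [0.5244, -0.2027, 0.1492]
ee_rot: [0.001, 0.73, 0.684, 0.001]
contact_force: [-0.1, 0.5, 0.2]
width: 0.0095
```

```bash
cat > rel.py <<'E'
from h import *
s,Rm=st();print(np.round(Rm,4)[2])
b=s["position"]+Rm[:,1]*.033+Rm[:,2]*.0278
d=np.array([.5832,-.2037,.0985])-b; e=Rm.T@d*1000
print("bore->home tool mm",np.round(e,1),"  force in tool",np.round(Rm.T@np.array(s["contact_force"]),1),"M",np.round(Rm.T@np.array(s["moment"]),2))
E
python3 rel.py
```

```text
t 13.45 p [ 0.5244 -0.2027  0.1492] F [-0.1  0.5  0.2] w 0.0095
[ 2.0e-04  3.5e-03 -1.0e+00]
bore->home tool mm [ 2.8 25.6 23.1]   force in tool [ 0.5 -0.1 -0.2] M [ 0.   -0.02  0.  ]
```

{"api": "send_rows", "payload": {
  "plan": [
    {"linear":[0.002,0,0.004],"delta_rot":[0.2,0,0],"fingers":0.004},
    {"linear":[0.0004,0,0.004],"delta_rot":[0,0,0],"fingers":0.004},
    {"linear":[0,0,0.004],"delta_rot":[0,0,0],"fingers":0.004},
    {"linear":[0,0,0.001],"delta_rot":[0,0,0],"fingers":0.004},
    {"linear":[0,0,0],"delta_rot":[0,0,0],"fingers":0.004},
    {"linear":[0,0,0],"delta_rot":[0,0,0],"fingers":0.004}
  ]
}}

```text
clock: 13.95
position: [0.5232, -0.1992, 0.1342]
ee_rot: [-0.001, 0.73, 0.684, -0.001]
contact_force: [-0.2, 0.1, -0.1]
width: 0.0096
```

```bash
python3 rel.py
```

```text
t 13.95 p [ 0.5232 -0.1992  0.1342] F [-0.2  0.1 -0.1] w 0.0096
[ 0.0013 -0.0028 -1.    ]
bore->home tool mm [-0.6 27.3  7.8]   force in tool [ 0.1 -0.2  0.1] M [-0.06  0.01 -0.03]
```

{"api": "send_rows", "payload": {
  "plan": [
    {"linear":[-0.0004,0.0015,0.001],"delta_rot":[-0.1,0,0],"fingers":0.004},
    {"linear":[0,0,0.001],"delta_rot":[0,0,0],"fingers":0.004},
    {"linear":[0,0,0.001],"delta_rot":[0,0,0],"fingers":0.004},
    {"linear":[0,0,0],"delta_rot":[0,0,0],"fingers":0.004}
  ]
}}

```text
clock: 14.28
position: [0.5249, -0.1999, 0.1312]
ee_rot: [-0.0, 0.73, 0.684, 0.0]
contact_force: [0.1, 0.7, -1.0]
width: 0.0096
```

```bash
python3 rel.py
```

```text
t 14.28 p [ 0.5249 -0.1999  0.1312] F [ 0.1  0.7 -1. ] w 0.0096
[ 9.e-04 -3.e-04 -1.e+00]
bore->home tool mm [-0.  25.5  4.9]   force in tool [0.7 0.1 1. ] M [0.02 0.04 0.07]
```

{"api": "send_rows", "payload": {
  "plan": [
    {"linear":[0,0,0.001],"delta_rot":[0,0,0],"fingers":0.004},
    {"linear":[0,0,0.001],"delta_rot":[0,0,0],"fingers":0.004},
    {"linear":[0,0,0],"delta_rot":[0,0,0],"fingers":0.004}
  ]
}}

```text
clock: 14.53
position: [0.525, -0.2, 0.1292]
ee_rot: [-0.0, 0.73, 0.683, 0.0]
contact_force: [-0.3, 0.5, -0.4]
width: 0.0095
```

```bash
python3 rel.py
```

```text
t 14.53 p [ 0.525  -0.2     0.1292] F [-0.3  0.5 -0.4] w 0.0095
[ 8.e-04  1.e-04 -1.e+00]
bore->home tool mm [ 0.1 25.4  2.9]   force in tool [ 0.4 -0.3  0.4] M [-0.01  0.02  0.01]
```

{"api": "send_rows", "payload": {
  "plan": [
    {"linear":[0,0,0.001],"delta_rot":[0,0,0],"fingers":0.004},
    {"linear":[0,0,0.0005],"delta_rot":[0,0,0],"fingers":0.004},
    {"linear":[0,0,0],"delta_rot":[0,0,0],"fingers":0.004}
  ]
}}

```text
clock: 14.78
position: [0.525, -0.2, 0.1276]
ee_rot: [-0.0, 0.73, 0.683, 0.0]
contact_force: [-0.2, -1.0, -0.5]
width: 0.0098
```

```bash
python3 rel.py
```

```text
t 14.78 p [ 0.525  -0.2     0.1276] F [-0.2 -1.  -0.5] w 0.0098
[ 7.e-04  2.e-04 -1.e+00]
bore->home tool mm [ 0.1 25.3  1.3]   force in tool [-1.  -0.1  0.5] M [-0.01  0.    0.01]
```

{"api": "send_rows", "payload": {
  "plan": [
    {"linear":[0,0,0.001],"delta_rot":[0,0,0],"fingers":0.004},
    {"linear":[0,0,0.0005],"delta_rot":[0,0,0],"fingers":0.004},
    {"linear":[0,0,0],"delta_rot":[0,0,0],"fingers":0.004}
  ]
}}

```text
clock: 15.03
position: [0.525, -0.2001, 0.1267]
ee_rot: [0.0, 0.73, 0.684, 0.0]
contact_force: [-1.2, -0.2, 2.4]
width: 0.0096
```

```bash
python3 rel.py
```

```text
t 15.03 p [ 0.525  -0.2001  0.1267] F [-1.2 -0.2  2.4] w 0.0096
[ 5.e-04  6.e-04 -1.e+00]
bore->home tool mm [ 0.2 25.3  0.4]   force in tool [-0.2 -1.2 -2.4] M [ 0.11  0.03 -0.  ]
```

Hub contact at TCP z ≈ 0.1270, where the force rises to about 2.4 N. That matches the estimated hub top at 0.097. Pressing about 2 mm, then sideways.

{"api": "send_rows", "payload": {
  "plan": [
    {"linear":[0,0,0.001],"delta_rot":[0,0,0],"fingers":0.004},
    {"linear":[0,0,0.001],"delta_rot":[0,0,0],"fingers":0.004},
    {"linear":[0,0,0.0003],"delta_rot":[0,0,0],"fingers":0.004},
    {"linear":[0,0,0.0002],"delta_rot":[0,0,0],"fingers":0.004}
  ]
}}

```text
clock: 15.37
position: [0.525, -0.2001, 0.1252]
ee_rot: [0.001, 0.73, 0.684, 0.0]
contact_force: [-1.0, -0.6, 3.9]
width: 0.0099
```

```bash
python3 rel.py
```

```text
t 15.37 p [ 0.525  -0.2001  0.1252] F [-1.  -0.6  3.9] w 0.0099
[ 0.      0.0014 -1.    ]
bore->home tool mm [ 0.2 25.2 -1. ]   force in tool [-0.7 -0.9 -3.9] M [0.09 0.09 0.04]
```

{"api": "send_rows", "payload": {
  "plan": [
    {"linear":[0,0.001,0.0003],"delta_rot":[0,0,0],"fingers":0.004},
    {"linear":[0,0.0015,0.0002],"delta_rot":[0,0,0],"fingers":0.004},
    {"linear":[0,0.0015,0.0002],"delta_rot":[0,0,0],"fingers":0.004},
    {"linear":[0,0.0015,0.0002],"delta_rot":[0,0,0],"fingers":0.004},
    {"linear":[0,0.001,0.0002],"delta_rot":[0,0,0],"fingers":0.004},
    {"linear":[0,0,0.0001],"delta_rot":[0,0,0],"fingers":0.004}
  ]
}}

```text
clock: 15.87
position: [0.5309, -0.2007, 0.1243]
ee_rot: [-0.0, 0.73, 0.684, -0.001]
contact_force: [-2.6, 0.0, 4.9]
width: 0.0096
```

```bash
python3 rel.py
```

```text
t 15.87 p [ 0.5309 -0.2007  0.1243] F [-2.6  0.   4.9] w 0.0096
[-5.e-04 -1.e-03 -1.e+00]
bore->home tool mm [ 0.4 19.4 -2.1]   force in tool [-0.2 -2.6 -4.9] M [0.25 0.06 0.01]
```

{"api": "send_rows", "payload": {
  "plan": [
    {"linear":[0.0002,0.0012,-0.0004],"delta_rot":[0,0,0],"fingers":0.004},
    {"linear":[0,0.0015,-0.0002],"delta_rot":[0,0,0],"fingers":0.004},
    {"linear":[0,0.0012,0],"delta_rot":[0,0,0],"fingers":0.004},
    {"linear":[0,0,0],"delta_rot":[0,0,0],"fingers":0.004}
  ]
}}

```text
clock: 16.2
position: [0.5352, -0.2008, 0.1249]
ee_rot: [-0.0, 0.73, 0.684, -0.001]
contact_force: [-2.5, -0.2, 3.5]
width: 0.0094
```

```bash
python3 rel.py
```

```text
t 16.2 p [ 0.5352 -0.2008  0.1249] F [-2.5 -0.2  3.5] w 0.0094
[-6.0e-04 -1.3e-03 -1.0e+00]
bore->home tool mm [ 0.3 15.1 -1.5]   force in tool [-0.3 -2.5 -3.5] M [0.21 0.02 0.04]
```

{"api": "send_rows", "payload": {
  "plan": [
    {"linear":[0.0002,0.0012,0],"delta_rot":[0,0,0],"fingers":0.004},
    {"linear":[0,0.0012,0],"delta_rot":[0,0,0],"fingers":0.004},
    {"linear":[0,0.001,0],"delta_rot":[0,0,0],"fingers":0.004},
    {"linear":[0,0,0],"delta_rot":[0,0,0],"fingers":0.004}
  ]
}}

```text
clock: 16.53
position: [0.5387, -0.2008, 0.1247]
ee_rot: [-0.001, 0.73, 0.684, -0.001]
contact_force: [-2.2, 0.0, 3.8]
width: 0.0096
```

```bash
python3 rel.py
```

```text
t 16.53 p [ 0.5387 -0.2008  0.1247] F [-2.2  0.   3.8] w 0.0096
[-5.0e-04 -2.3e-03 -1.0e+00]
bore->home tool mm [ 0.  11.7 -1.7]   force in tool [-0.1 -2.3 -3.8] M [0.3  0.01 0.02]
```

{"api": "send_rows", "payload": {
  "plan": [
    {"linear":[0,0.001,0],"delta_rot":[0,0,0],"fingers":0.004},
    {"linear":[0,0.001,0],"delta_rot":[0,0,0],"fingers":0.004}
  ]
}}

```text
clock: 16.7
position: [0.5396, -0.2006, 0.1245]
ee_rot: [-0.002, 0.73, 0.684, -0.002]
contact_force: [-3.9, 0.6, 5.3]
width: 0.0096
```

```bash
python3 rel.py
```

```text
t 16.7 p [ 0.5396 -0.2006  0.1245] F [-3.9  0.6  5.3] w 0.0096
[ 2.0e-04 -5.1e-03 -1.0e+00]
bore->home tool mm [-0.3 10.9 -2. ]   force in tool [ 0.4 -4.  -5.3] M [ 0.64 -0.   -0.04]
```

Neck contact at 10.9 mm short, as the description says. Pushing on gently.

{"api": "send_rows", "payload": {
  "plan": [
    {"linear":[-0.0002,0.001,-0.0003],"delta_rot":[-0.3,0,0],"fingers":0.004},
    {"linear":[0,0.001,-0.0001],"delta_rot":[0,0,0],"fingers":0.004},
    {"linear":[0,0.001,0],"delta_rot":[0,0,0],"fingers":0.004}
  ]
}}

```text
clock: 16.95
position: [0.54, -0.2005, 0.1243]
ee_rot: [-0.002, 0.729, 0.684, -0.002]
contact_force: [-5.3, -0.2, 5.3]
width: 0.0098
```

```bash
python3 rel.py
```

```text
t 16.95 p [ 0.54   -0.2005  0.1243] F [-5.3 -0.2  5.3] w 0.0098
[ 9.0e-04 -5.6e-03 -1.0e+00]
bore->home tool mm [-0.4 10.4 -2.3]   force in tool [-0.5 -5.3 -5.2] M [ 0.82 -0.04 -0.  ]
```

{"api": "send_rows", "payload": {
  "plan": [
    {"linear":[0,0.001,0],"delta_rot":[-0.2,0,0],"fingers":0.004},
    {"linear":[0,0.001,0],"delta_rot":[0,0,0],"fingers":0.004}
  ]
}}

```text
clock: 17.12
position: [0.5402, -0.2005, 0.124]
ee_rot: [-0.003, 0.729, 0.684, -0.002]
contact_force: [-4.8, 0.3, 5.6]
width: 0.0095
```

```bash
python3 rel.py
```

```text
t 17.12 p [ 0.5402 -0.2005  0.124 ] F [-4.8  0.3  5.6] w 0.0095
[ 0.0011 -0.0061 -1.    ]
bore->home tool mm [-0.4 10.2 -2.6]   force in tool [-0.  -4.9 -5.6] M [ 0.77 -0.04 -0.03]
```

{"api": "send_rows", "payload": {
  "plan": [
    {"linear":[-0.0002,0.0015,-0.0008],"delta_rot":[-0.5,0,0],"fingers":0.004},
    {"linear":[0,0.002,-0.0005],"delta_rot":[-0.2,0,0],"fingers":0.004},
    {"linear":[0,0.002,-0.0003],"delta_rot":[-0.2,0,0],"fingers":0.004}
  ]
}}

```text
clock: 17.37
position: [0.541, -0.2005, 0.1243]
ee_rot: [-0.001, 0.729, 0.684, 0.0]
contact_force: [-6.7, -0.9, 5.1]
width: 0.0101
```

```bash
python3 rel.py
```

```text
t 17.37 p [ 0.541  -0.2005  0.1243] F [-6.7 -0.9  5.1] w 0.0101
[ 0.0022 -0.0012 -1.    ]
bore->home tool mm [-0.6  9.4 -2.1]   force in tool [-1.3 -6.7 -5.1] M [ 1.14 -0.19  0.01]
```

{"api": "send_rows", "payload": {
  "plan": [
    {"linear":[-0.0004,0.0025,-0.0007],"delta_rot":[-0.3,0,0],"fingers":0.004},
    {"linear":[-0.0002,0.0025,-0.0005],"delta_rot":[-0.3,0,0],"fingers":0.004}
  ]
}}

```text
clock: 17.53
position: [0.5415, -0.2006, 0.1242]
ee_rot: [-0.002, 0.729, 0.685, 0.001]
contact_force: [-7.4, -0.8, 4.8]
width: 0.0094
```

```bash
python3 rel.py
```

```text
t 17.53 p [ 0.5415 -0.2006  0.1242] F [-7.4 -0.8  4.8] w 0.0094
[ 3.7e-03 -8.0e-04 -1.0e+00]
bore->home tool mm [-0.6  8.8 -2.1]   force in tool [-1.3 -7.3 -4.8] M [ 1.14 -0.15  0.09]
```

{"api": "send_rows", "payload": {
  "plan": [
    {"linear":[-0.0002,0.0025,-0.0006],"delta_rot":[-0.3,0,0],"fingers":0.004},
    {"linear":[0,0.0025,-0.0005],"delta_rot":[-0.3,0,0],"fingers":0.004}
  ]
}}

```text
clock: 17.7
position: [0.542, -0.2006, 0.1241]
ee_rot: [-0.002, 0.729, 0.685, 0.002]
contact_force: [-7.6, -0.5, 4.7]
width: 0.0092
```

```bash
python3 rel.py
```

```text
t 17.7 p [ 0.542  -0.2006  0.1241] F [-7.6 -0.5  4.7] w 0.0092
[ 4.8e-03 -5.0e-04 -1.0e+00]
bore->home tool mm [-0.7  8.3 -2.2]   force in tool [-0.9 -7.6 -4.7] M [ 1.28 -0.21  0.04]
```

{"api": "send_rows", "payload": {
  "plan": [
    {"linear":[-0.0004,0.003,-0.0008],"delta_rot":[-0.4,-0.3,0],"fingers":0.004},
    {"linear":[-0.0003,0.003,-0.0007],"delta_rot":[-0.4,0,0],"fingers":0.004},
    {"linear":[-0.0002,0.003,-0.0006],"delta_rot":[-0.3,0,0],"fingers":0.004}
  ]
}}

```text
clock: 17.95
position: [0.5439, -0.2008, 0.1241]
ee_rot: [0.0, 0.728, 0.685, 0.002]
contact_force: [-6.9, -0.5, 5.1]
width: 0.0093
```

```bash
python3 rel.py
```

```text
t 17.95 p [ 0.5439 -0.2008  0.1241] F [-6.9 -0.5  5.1] w 0.0093
[ 0.0021  0.0028 -1.    ]
bore->home tool mm [-0.6  6.3 -2.1]   force in tool [-0.9 -6.8 -5.1] M [ 1.1  -0.11  0.04]
```

{"api": "send_rows", "payload": {
  "plan": [
    {"linear":[-0.0003,0.003,-0.0006],"delta_rot":[-0.3,-0.1,0],"fingers":0.004},
    {"linear":[-0.0002,0.003,-0.0006],"delta_rot":[-0.3,0,0],"fingers":0.004}
  ]
}}

```text
clock: 18.12
position: [0.5467, -0.201, 0.1244]
ee_rot: [0.002, 0.728, 0.685, 0.003]
contact_force: [-4.3, -0.1, 4.1]
width: 0.0098
```

```bash
python3 rel.py
```

```text
t 18.12 p [ 0.5467 -0.201   0.1244] F [-4.3 -0.1  4.1] w 0.0098
[ 0.0016  0.0063 -1.    ]
bore->home tool mm [-0.5  3.4 -1.7]   force in tool [-0.4 -4.2 -4.2] M [ 0.6  -0.06  0.01]
```

The snap was felt: the push fell from 7.6 to 4.2 N between about 6 and 3.4 mm short. Now easing it to the seat, levelling the tool on the way.

{"api": "send_rows", "payload": {
  "plan": [
    {"linear":[-0.0001,0.001,-0.0002],"delta_rot":[0.3,0,0],"fingers":0.004},
    {"linear":[0,0.001,0],"delta_rot":[0,0,0],"fingers":0.004}
  ]
}}

```text
clock: 18.28
position: [0.5492, -0.2013, 0.1247]
ee_rot: [0.0, 0.729, 0.685, 0.001]
contact_force: [-2.4, 0.6, 4.1]
width: 0.0095
```

```bash
python3 rel.py
```

```text
t 18.28 p [ 0.5492 -0.2013  0.1247] F [-2.4  0.6  4.1] w 0.0095
[ 0.0019  0.0018 -1.    ]
bore->home tool mm [-0.4  1.1 -1.6]   force in tool [ 0.5 -2.4 -4.1] M [0.33 0.13 0.02]
```

{"api": "send_rows", "payload": {
  "plan": [
    {"linear":[0,0.001,-0.0001],"delta_rot":[0.1,0,0],"fingers":0.004},
    {"linear":[0,0.001,0],"delta_rot":[0,0,0],"fingers":0.004}
  ]
}}

```text
clock: 18.45
position: [0.5502, -0.2013, 0.1247]
ee_rot: [-0.002, 0.728, 0.685, -0.0]
contact_force: [-6.6, 0.3, 5.8]
width: 0.0096
```

```bash
python3 rel.py
```

```text
t 18.45 p [ 0.5502 -0.2013  0.1247] F [-6.6  0.3  5.8] w 0.0096
[ 0.0018 -0.0033 -1.    ]
bore->home tool mm [-0.4  0.1 -1.7]   force in tool [-0.1 -6.6 -5.8] M [ 1.12 -0.09  0.04]
```

{"api": "send_rows", "payload": {
  "plan": [
    {"linear":[0,0.0025,-0.0006],"delta_rot":[-0.3,0,0],"fingers":0.004},
    {"linear":[0,0.0025,-0.0006],"delta_rot":[-0.3,0,0],"fingers":0.004}
  ]
}}

```text
clock: 18.62
position: [0.5504, -0.2014, 0.1248]
ee_rot: [-0.003, 0.728, 0.686, -0.001]
contact_force: [-9.0, -1.0, 4.2]
width: 0.0097
```

```bash
python3 rel.py
```

```text
t 18.62 p [ 0.5504 -0.2014  0.1248] F [-9.  -1.   4.2] w 0.0097
[ 0.0021 -0.0052 -1.    ]
bore->home tool mm [-0.4  0.1 -1.6]   force in tool [-1.5 -8.9 -4.1] M [ 1.36 -0.22  0.05]
```

Seat confirmed: 9 N with no further advance. Relaxing the push, letting the clip rise to the head and levelling before release.

{"api": "send_rows", "payload": {
  "plan": [
    {"linear":[0,0,-0.0008],"delta_rot":[-0.3,0,0],"fingers":0.004},
    {"linear":[0,0,-0.0005],"delta_rot":[0,0,0],"fingers":0.004},
    {"linear":[0,0,0],"delta_rot":[0,0,0],"fingers":0.004}
  ]
}}

```text
clock: 18.87
position: [0.5501, -0.2014, 0.1254]
ee_rot: [-0.001, 0.728, 0.686, 0.0]
contact_force: [-3.8, -0.3, 3.9]
width: 0.0098
```

```bash
python3 rel.py
```

```text
t 18.87 p [ 0.5501 -0.2014  0.1254] F [-3.8 -0.3  3.9] w 0.0098
[ 0.0023 -0.0013 -1.    ]
bore->home tool mm [-0.4  0.2 -1. ]   force in tool [-0.5 -3.8 -3.9] M [ 0.62  0.03 -0.03]
```

{"api": "send_rows", "payload": {
  "plan": [
    {"linear":[0,0,-0.0006],"delta_rot":[-0.1,0,0],"fingers":0.004},
    {"linear":[0,0,-0.0002],"delta_rot":[0,0,0],"fingers":0.004},
    {"linear":[0,0,0],"delta_rot":[0,0,0],"fingers":0.004}
  ]
}}

```text
clock: 19.12
position: [0.55, -0.2014, 0.1258]
ee_rot: [-0.001, 0.728, 0.686, 0.001]
contact_force: [-3.5, 0.3, 3.7]
width: 0.01
```

```bash
python3 rel.py
```

```text
t 19.12 p [ 0.55   -0.2014  0.1258] F [-3.5  0.3  3.7] w 0.01
[ 2.4e-03 -3.0e-04 -1.0e+00]
bore->home tool mm [-0.4  0.2 -0.5]   force in tool [ 0.1 -3.5 -3.7] M [ 0.55 -0.04  0.03]
```

{"api": "send_rows", "payload": {
  "plan": [
    {"linear":[0,0,-0.0003],"delta_rot":[0,0,0],"fingers":0.016},
    {"linear":[0,0,0],"delta_rot":[0,0,0],"fingers":0.025},
    {"linear":[0,0,0],"delta_rot":[0,0,0],"fingers":0.032},
    {"linear":[0,0,0],"delta_rot":[0,0,0],"fingers":0.032},
    {"linear":[0,0,-0.003],"delta_rot":[0,0,0],"fingers":0.032},
    {"linear":[0,0,-0.01],"delta_rot":[0,0,0],"fingers":0.032},
    {"linear":[0,0,-0.02],"delta_rot":[0,0,0],"fingers":0.032},
    {"linear":[0,-0.01,-0.02],"delta_rot":[0,0,0],"fingers":0.032},
    {"linear":[0.01,-0.02,-0.02],"delta_rot":[0,0,0],"fingers":0.032},
    {"linear":[0.03,-0.02,-0.01],"delta_rot":[0,0,0],"fingers":0.032},
    {"linear":[0.035,-0.02,0],"delta_rot":[0,0,0],"fingers":0.032},
    {"linear":[0.035,-0.02,0],"delta_rot":[0,0,0],"fingers":0.032}
  ]
}}

```text
clock: 20.12
position: [0.4759, -0.0916, 0.2158]
ee_rot: [0.009, 0.731, 0.682, 0.006]
contact_force: [0.4, 0.5, 0.6]
width: 0.0324
```

{"api": "send_rows", "payload": {
  "plan": [
    {"linear":[0.035,-0.01,0],"delta_rot":[0,0,0],"fingers":0.032},
    {"linear":[0.03,0,0],"delta_rot":[0,0,0],"fingers":0.032},
    {"linear":[0.01,0,0],"delta_rot":[0,0,0],"fingers":0.032},
    {"linear":[0,0,0],"delta_rot":[0,0,0],"fingers":0.032},
    {"linear":[0,0,0],"delta_rot":[0,0,0],"fingers":0.032}
  ]
}}

```text
clock: 20.53
position: [0.4661, -0.0069, 0.2216]
ee_rot: [0.011, 0.729, 0.684, 0.01]
contact_force: [-0.6, -0.5, -0.4]
width: 0.032
```

Run:
```python
from h import *
s,Rm=st()
T=manip.get_image("top")[:,:,::-1];S=manip.get_image("side")[:,:,::-1]
m=np.zeros((600,800,3),np.uint8)
m[:400,:400]=cv2.resize(T[165:205,300:340],(400,400),interpolation=cv2.INTER_CUBIC)
m[:400,400:]=cv2.resize(S[210:250,265:305],(400,400),interpolation=cv2.INTER_CUBIC)
m[400:,:400]=cv2.resize(T[150:240,90:270],(400,200),interpolation=cv2.INTER_AREA)
m[400:,400:]=cv2.resize(S[110:210,180:380],(400,200),interpolation=cv2.INTER_AREA)
cv2.imwrite("pics/m7.png",m)
for n,o in(("top",[300,165]),("side",[265,210])):
  for nm,P in(("axis",[.5832,-.2037,.0985]),("grip",[.5832-.033*.9978,-.2037+.033*.0666,.105])):
    print(n,nm,(proj(n,[P])[0]-o)*10+([400,0] if n=="side" else [0,0]))
```

```text
t 20.53 p [ 0.4661 -0.0069  0.2216] F [-0.6 -0.5 -0.4] w 0.032
top axis [186.96617044 187.51891383]
top grip [185.99182614 310.43669418]
side axis [623.08043359 144.84088493]
side grip [504.10442307 147.03555264]
```

View pics/m7.png

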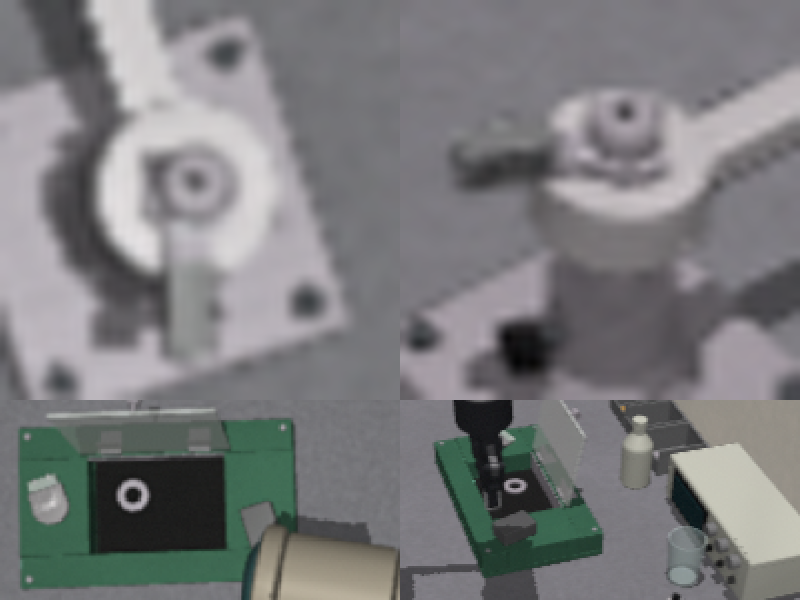

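The clip sits round the neck under the head: grip at (190,310) in the top crop against (186,310) predicted for home, and level in the side crop. The flap is open, the washer is in the well, the generator, rubber block and beaker are where they were, and the arm is clear. Handing in.

```bash
python3 -c "
from rig import manip
print(manip.sign_off())"
```

```text
the job is handed in; nothing more can be done
None
```

I opened the flap, fitted the clip on the small white holder and let go. The job was handed in at about 20.6 s of robot time.

**What I did**
- **Flap:** it stood slightly ajar at about 0.13 rad. I took it round its arc to about 1.8 rad, where it stayed when released.
- **Clip:** I took the clip from the well and approached the holder from the robot's side, opposite the probe arm. I pressed the hub down 2–3 mm with 4–6 N.
- **Fit:** the prongs touched the neck about 11 mm short of home. The push peaked at 7.6 N, then fell to about 2.4 N after the snap, between about 6 and 3 mm short. A firm seat then held 9 N with no further advance. I eased the push, levelled the clip and released it.

**Last checks**
- **Clip home:** in both camera views it sits under the head, within about 1 pixel (roughly 3 mm) of the computed home pose. It looks level in the side view.
- **Surroundings:** the flap is open and the washer is in the well. The generator, rubber block and beaker look unmoved, and the robot touches nothing.
- **Disagreements:** the trained networks gave poor or no detections of the washer and the clip, so I located both by eye from calibrated crops. The top camera was blocked during the insertion, so I did that by force and arm position.

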